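# Load a tray of glaze test tiles into the dust box

### The arm

A 6-joint arm with a two-finger parallel gripper is mounted at the origin on the work surface. World frame = base frame: x ahead of the robot, y to its left, z up, the work surface at z = 0. Lengths are in mm, angles in degrees, forces in N, time in s.
With the tool pointing down it reaches from about 325 to 900 mm from the base axis. Payload 6.1 kg.
Tool frame: the origin (TCP) lies between the finger pads; the fingertips stand 19 mm ahead of it and the grasp point (between the pads) is the TCP; z points along the fingers, y is the line along which they close (so a half turn about z gives the same grasp; the last joint's range is limited). The gripper opens to 87 mm and grips with 3 to 60 N. Pads are 19 mm wide; open, the fingers measure 117 mm over their backs; the gripper's body (75 mm by 190 mm) begins 51 mm behind the grasp point.
Start: joints at [60.728, 12.628, 87.462, -0, 79.91, -7.225], TCP at [234.606, 579.289, 241.538] pointing down, gripper open.
Joint ranges: [-170.65, 170.65], [-52.31, 119.04], [5.05, 147.46], [-71.25, 251.25], [11.57, 151.72], [-153.62, 153.62]. Speed limits (degrees/s): [147.25, 147.25, 172.46, 180, 180, 180].

### API

Orientations are given as a 3x3 rotation matrix whose columns are the frame's x, y, z axes.
In Python, from station import state, camera, hand_in, outline_of, spot_point gives the robot as it stands. The module is installed in compiled form; this text tells all that it offers.
- The arm moves only by the tool step_arm, never from a script. Its argument "increments" is a list of rows, each an object of numbers: "grip": the opening, from -1 (shut) to 1 (fully open); "x", "y", "z": the shift along the tool's x, y, z in m; "twist": the turn about the tool's z in units of 6 degrees (1.0 is 6 degrees). In form: [{"grip": .., "x": .., "y": .., "z": .., "twist": ..}, ...]. A call has 1 to 8 rows; each row shifts and turns the commanded pose from where the row before left it, along the tool's axes as they then stand; what a row does not reach is not made up. A row lasts 1/10 s, in which the tool goes at most 50 mm and 8.59 degrees, less where a joint would pass 70% of its speed; a pose out of reach is approached as far as the arm can. A call with a gripper value outside its range is refused whole. The fingers move at their own pace and stop on an object; the grip force is fixed at half the most. Time passes only in rows, so rows that do not move let the fingers close. It gives the time, the measured TCP pose, the force, the opening and the grip force at its end, in the units of the state.
- state(): the state, without advancing time (a new reading comes with each control period).
- camera(name): name is "side" or "top"; returns a dict with "image" (400x640x3 uint8, red, green, blue), "K" (3x3 intrinsics, pixels), "extrinsics" (4x4, takes a point from world to camera coordinates). Camera axes: x right, y up, looking along -z (the intrinsics and any distortion apply to the point x, -y, -z); pixel columns grow to the right and rows downward; lengths in mm; the calibration is good to about 2 mm. A picture is of the moment at which its call begins. There is no depth.
- hand_in(): hands the job in; it is judged then, once.
Trained networks look in a picture, given as the dict that the camera call returned (one of the last four; its "shot" number tells which), for a name from the list of things; names that differ only in an ending like _2 or _b are one class to them, and where a whole thing is asked for, a point or a joint stands for the part that bears it (a point fixed in the world has none). Each returns a list of dicts, best first, with "conf" (0 to 1); they miss things now and then, are a little off and sometimes report something else, mostly with a low value. They report only what shows in the picture. A call takes as long as a camera call.
- outline_of(picture, target): "mask" (400x640 bool, what is visible of it) and "bbox" ([left, top, right, bottom] in pixels, round what is visible of it).
- spot_point(picture, target): "xy" ([column, row] in pixels: a listed point, or the origin of a listed thing).
The state is a dict: "time": time; "joint_positions": joint angles; "joint_vel": joint speeds; "joint_efforts": joint torques, N m; "ee_pos": TCP position; "tool_rot": TCP orientation; "contact_force": force on the tool from outside, world axes, zero at the start; "ft_torque": the same for the moment, N m; "finger_gap": finger opening in mm; "grasp_force": force on a finger pad.
Only numpy, scipy, OpenCV 4.12 (cv2) and the standard library are available. Lean on these libraries where they do the work, as an engineer would, in place of code of your own. Each camera call takes 0.05 s, during which the arm holds its last target. There are 200 camera calls.

### The job

Pick up the wooden push stick and, using only the stick on the tray, gently push the tray of glaze test tiles through the sprung flap of the dust box until it is fully home and the catch has clicked up behind it. Never ram it. Then draw the stick out so that the flap closes, and lay the stick down flat; leave the jar, bowl and plaster slab alone.

Things in the scene. Friction and masses are not known exactly. Their poses are not given: they have to be found in the camera images.
- box: Dust box, fixed: low plywood tunnel, clear roof, loading apron before its mouth. Origin: underside of the floor, in the mouth plane, on the centre line; +x points level into the box (push direction), z up. Floor top at z = 5 mm, from x = -170 (apron edge) to +260 mm (back wall). Inside width 110 mm, walls 6 mm, roof top z = 76 mm. Rails along both sides of the apron, top z = 17 mm.
- box_mouth (a point): Centre of the box's clear mouth on its floor (box x = 0, z = 5 mm). The mouth is 110 mm wide and 51 mm high. The tray's rear face ends 48 to 93 mm inside it: the catch and, beyond it, a sprung rubber buffer plate are set at a depth that differs from box to box and must be found by feel.
- box_end (a point): Middle of the inside of the back wall, on the floor (box x = 254 mm, z = 5 mm). What a push feels like: the tray sliding under the flap and over the catch takes 1 to 5 N; at the end of travel the buffer makes it climb by 2.2 N per mm (14 mm at most). The catch clicks up with the buffer pressed in about 2 mm (4 N). 12 N is enough in every case; above 22 N between stick and tray is ramming.
- flap (a joint): Grey plastic spring flap hanging in the mouth, hinged at its top edge (box x = 4 mm, z = 56 mm), 47 mm tall, 106 mm wide, 4 mm thick. 0 = hanging shut, grows as it swings into the box (1.45 rad at most). A weak spring shuts it (0.03 N m/rad).
- catch (a joint): Two steel teeth in the box floor on one spring, 12 mm wide, ramped, 38 mm left and right of the centre line. 0 = up (6 mm above the floor), 0.006 = pressed flush, as while the tray lies on it (m). It rises by itself once the tray's rear face has passed and keeps the tray from coming back; the buffer holds the tray against it.
- tray: Open aluminium tray with six flat test tiles in it, 110 mm long (x), 105 mm wide (y), 25 mm tall, about 0.5 kg. Origin: centre of its underside; its x axis points towards the box. It stands on the apron between the rails, outside the flap. Do not touch it with the fingers.
- stick: Wooden push stick lying on the bench, 260 mm long along x, bar 24 mm wide, 25 mm tall; its head, a block 36 mm wide, 12 mm long, 25 mm tall, is at the +x end (face at x = +130 mm). Origin: centre of its underside. 0.12 kg. Hold its rear part (x about -70 mm), firmly, push level with the head just above the floor; it fits in under the flap.
- jar: Glaze jar, 60 mm across, 85 mm tall; bystander. Origin: centre of its underside.
- bowl: Terracotta bowl, 110 mm across, 50 mm tall; bystander. Origin: centre of its underside.
- bat: Square plaster slab, 100 x 100 x 18 mm; bystander. Origin: centre of its underside.

How it is judged:
By the outcome, as a careful person would: the job done as asked, in the order asked, and still so for the second after the job is handed in, with the robot touching nothing.
It also fails if it takes over 72 s, if anything falls off the work surface, if the arm or the gripper's body presses on something with over 40 N, if the wrist force passes 120 N, or if a joint passes its speed limit or range.

## Working session

There is one attempt and no reset: what is moved stays moved. The work goes in short steps, Python scripts to look and compute and a tool call to move; the robot and the scene stay as the last step left them, time stands still between calls to the robot, and variables do not carry over. Pictures are saved under pics/ and viewed, at most 10 in all, crops included, and the job is handed in when it is done.

Besides the shell and the picture viewer there is one more tool, called after "Emit:" as a command line: name --argument value ..., lists and objects as JSON in quotes. step_arm: Moves the arm, as the interface text tells. Its arguments: {"type":"object","properties":{"increments":{"type":"array"}},"required":["increments"]}

```bash
mkdir -p pics; cat > h.py <<'E'
import numpy as np, cv2
from station import state, camera, hand_in, outline_of, spot_point
def ray(p,xy):
    K=np.array(p["K"]);E=np.array(p["extrinsics"]);R=E[:3,:3];t=E[:3,3]
    d=np.linalg.inv(K)@[xy[0],xy[1],1]; d=np.array([d[0],-d[1],-d[2]])
    return -R.T@t, R.T@d
def onz(p,xy,z):
    o,d=ray(p,xy); return (o+d*(z-o[2])/d[2])[:2]
def proj(p,X):
    E=np.array(p["extrinsics"]);c=E[:3,:3]@X+E[:3,3]; q=np.array(p["K"])@[c[0],-c[1],-c[2]]; return q[:2]/q[2]
def rect(p,m,z):
    c=cv2.findContours(m.astype(np.uint8),0,2)[0]; c=max(c,key=cv2.contourArea)[:,0]
    w=np.array([onz(p,q,z) for q in c],np.float32); return cv2.minAreaRect(w), w
E
cat > a.py <<'E'
from h import *
for n in("top","side"):
    p=camera(n); cv2.imwrite(f"pics/{n}0.png",p["image"][:,:,::-1])
    print(n,{k:(v if k not in("image",) else 0) for k,v in p.items()})
    for t in("stick","tray","box","jar","bowl","bat","flap"):
        o=outline_of(p,t); s=spot_point(p,t)
        z={"stick":25,"tray":30,"box":76,"bat":18,"jar":85,"bowl":50}.get(t,30)
        for a in o[:1]: print(t,a["conf"],a["bbox"],[np.round(v,1) for v in rect(p,a["mask"],z)[0]])
        for a in s[:1]: print("  spot",a["conf"],a["xy"],onz(p,a["xy"],5 if t=="tray" else 0).round(1))
    for t in("box_mouth","box_end"):
        for a in spot_point(p,t)[:1]: print(t,a["conf"],a["xy"],onz(p,a["xy"],5).round(1))
s=state();print(s)
E
python3 a.py
```

```text
top {'image': 0, 'K': array([[361.98993387,   0.        , 315.64795257],
       [  0.        , 361.98993387, 201.605134  ],
       [  0.        ,   0.        ,   1.        ]]), 'extrinsics': array([[ 2.69512312e-02, -9.99600105e-01,  8.55925822e-03,
         3.10577606e+01],
       [ 9.95774242e-01,  2.75980834e-02,  8.75899787e-02,
        -6.17235164e+02],
       [-8.77911710e-02,  6.16243110e-03,  9.96119840e-01,
        -8.86215834e+02],
       [ 0.00000000e+00,  0.00000000e+00,  0.00000000e+00,
         1.00000000e+00]]), 'shot': 1}
stick 0.66 [383.5, 244.4, 489.7, 259.8] [array([ 503.1, -261.9]), array([ 34.8, 261.6]), np.float64(1.5)]
  spot 0.85 [433.1, 252.0] [ 496.8 -257.9]
tray 0.58 [321.9, 196.5, 364.9, 240.3] [array([574.2, -16.7]), array([105.2, 110.3]), np.float64(1.6)]
  spot 0.74 [338.7, 218.0] [577.4 -12.7]
box 0.62 [191.5, 195.1, 370.2, 251.7] [array([565.3, 129.8]), array([125.8, 420.1]), np.float64(3.3)]
  spot 0.56 [302.8, 220.7] [568.1  79.6]
jar 0.83 [311.3, 137.8, 333.5, 170.6] [array([726.9,  37.4]), array([65.6, 55. ]), np.float64(1.6)]
  spot 0.56 [319.7, 153.8] [744.9  40.5]
bowl 0.55 [395.0, 135.5, 435.0, 176.1] [array([ 734. , -192.7]), array([105.4, 104.5]), np.float64(45.7)]
  spot 0.94 [411.1, 159.3] [ 737.2 -200.2]
bat 0.82 [230.0, 126.1, 277.0, 172.8] [array([751. , 202.6]), array([105.1, 103.6]), np.float64(64.9)]
  spot 0.78 [256.7, 149.9] [750.5 206.2]Traceback (most recent call last):
  File "a.py", line 6, in <module>
    o=outline_of(p,t); s=spot_point(p,t)
                         ~~~~~~~~~~^^^^^
ValueError: it knows: bat, bowl, box, box_end, box_mouth, jar, stick, tray
```

```bash
sed -i 's/,"flap"):/):/; s/    print(n,.*$//' a.py; python3 a.py; python3 -c "
import cv2
cv2.imwrite('pics/c.png',cv2.resize(cv2.imread('pics/top0.png')[120:290,170:510],None,fx=2.35,fy=2.35,interpolation=2))"
```

```text
stick 0.67 [385.3, 244.6, 488.6, 262.5] [array([ 501.9, -262. ]), array([ 32.3, 261.6]), np.float64(1.5)]
  spot 0.64 [434.8, 250.6] [ 500.5 -262.3]
tray 0.75 [321.1, 197.9, 364.7, 240.4] [array([573.8, -14.9]), array([107.1, 114.8]), np.float64(4.5)]
  spot 0.63 [343.0, 217.2] [579.7 -23.7]
box 0.72 [187.5, 195.7, 373.2, 248.5] [array([566. , 130.4]), array([123.1, 418.8]), np.float64(3.0)]
  spot 0.83 [301.9, 223.2] [561.6  81.7]
jar 0.73 [227.9, 122.7, 280.4, 173.2] [array([734.7, 192.7]), array([95.6, 93.9]), np.float64(64.9)]
  spot 0.64 [323.8, 155.3] [741.2  29.6]
bowl 0.9 [394.5, 136.5, 436.2, 177.5] [array([ 734.6, -193.3]), array([105.4, 106.3]), np.float64(45.7)]
  spot 0.82 [409.9, 163.4] [ 726.1 -197.1]
bat 0.84 [231.7, 125.4, 280.4, 172.5] [array([751.6, 202.7]), array([103.9, 104.6]), np.float64(64.9)]
  spot 0.85 [254.0, 149.3] [751.9 213.4]
box_mouth 0.64 [303.6, 222.2] [564.1  77.3]
box_end 0.4 [306.5, 221.8] [565.4  69.9]
stick 0.75 [317.1, 274.2, 405.3, 366.1] [array([ 490.1, -272.9]), array([268.2,  43.2]), np.float64(89.5)]
  spot 0.98 [360.8, 319.1] [ 499.2 -26
[... 897 characters left out ...]
e+01, -7.22496809e+00]), 'joint_vel': array([ 0.01543854,  0.05422843,  0.04421461, -0.08390831,  0.10719339,
        0.19631445]), 'joint_efforts': array([-9.20658886e-05, -4.94545162e+01, -3.87709773e+01,  7.00844103e-02,
        4.67542803e-02, -3.70317400e-05]), 'ee_pos': array([234.58849258, 579.30375254, 241.54297265]), 'tool_rot': array([[-9.26890121e-01,  3.75332792e-01,  4.83187195e-06],
       [ 3.75332792e-01,  9.26890121e-01, -3.53048099e-06],
       [-5.80371966e-06, -1.45880796e-06, -1.00000000e+00]]), 'contact_force': array([ 0.50700004, -0.44195195, -0.14417022]), 'ft_torque': array([-0.05717025,  0.00124647, -0.01556435]), 'grasp_force': 0.0, 'finger_gap': 86.75763714988291}
```

View pics/c.png

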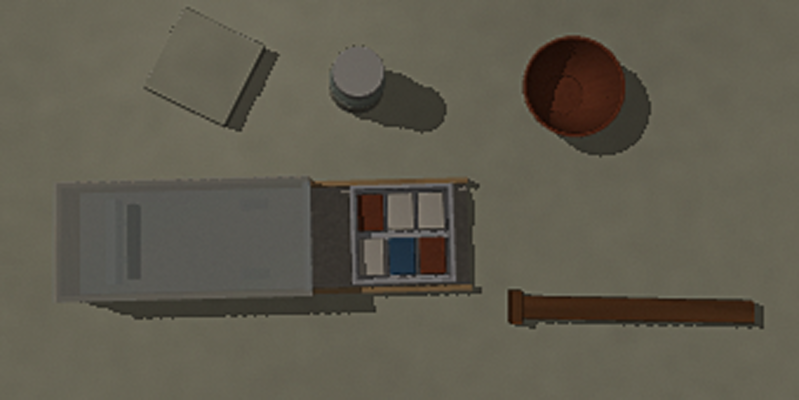

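View pics/side0.png

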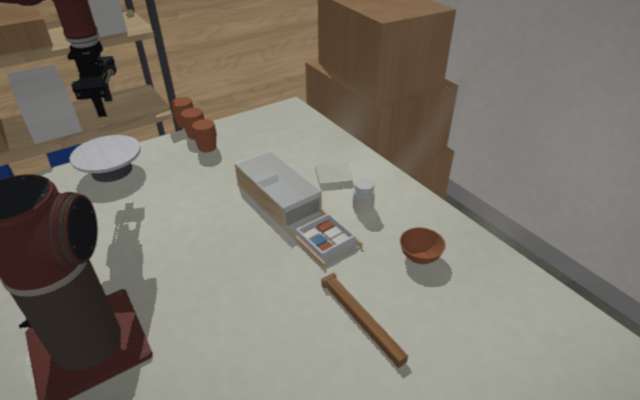

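The top view shows the box pushing to image left (world +y), with its mouth edge at about column 302. The tray is at (343,218), and the stick lies at (383–489, 252) with its head to the left. The jar, bowl and slab are all clear at the top. Next I'll refine the poses by fitting silhouettes in both views.

```bash
cat > fit.py <<'E'
from h import *
from scipy.optimize import minimize
# boxes: (x0,x1,y0,y1,z0,z1)
M={"stick":[(-130,118,-12,12,0,25),(118,130,-18,18,0,25)],
"tray":[(-55,55,-52.5,52.5,0,25)],
"box":[(0,260,-61,61,0,76),(-170,0,-61,61,0,5),(-170,0,-61,-55,0,17),(-170,0,55,61,0,17)]}
def sil(p,name,q,z0=0):
    S=4;im=np.zeros((400*S//2,640*S//2),np.uint8);a=np.radians(q[2]);c,s=np.cos(a),np.sin(a)
    for b in M[name]:
        pts=[proj(p,np.array([q[0]+c*x-s*y,q[1]+s*x+c*y,z0+z])) for x in b[:2] for y in b[2:4] for z in b[4:]]
        h=cv2.convexHull(((np.array(pts)+.5)*2*16).astype(np.int32)); cv2.fillPoly(im,[h],1,shift=4)
    return cv2.resize(im.astype(np.float32),(640,400),interpolation=cv2.INTER_AREA)
def fit(ps,name,q0,z0=0):
    ms=[(p,cv2.GaussianBlur(outline_of(p,name)[0]["mask"].astype(np.float32),(0,0),1)) for p in ps]
    f=lambda q:sum(((cv2.GaussianBlur(sil(p,name,q,z0),(0,0),1)-m)**2).sum() for p,m in ms)
    q0=np.array(q0,float)
    r=minimize(f,q0,method="Nelder-Mead",options=dict(initial_simplex=np.vstack([q0,q0+[8,0,0],q0+[0,8,0],q0+[0,0,3]]),xatol=.1,fatol=.1))
    return r.x.round(1),round(r.fun)
if __name__=="__main__":
    T,S=camera("top"),camera("side")
    for n,q,z in(("stick",(501,-262,90),0),("tray",(575,-15,90),5),("box",(566,75,90),0)):
        for ps in([T],[S],[T,S]): print(n,*fit(ps,n,q,z))
E
python3 fit.py
```

```text
stick [ 501.1 -262.3   89.8] 23
stick [ 498.5 -265.3   90.3] 27
stick [ 499.6 -264.5   90.1] 73
tray [575.2 -16.   92.5] 9
tray [574.5 -17.4  92.3] 9
tray [574.9 -15.8  92.7] 20
box [568.2  80.5  93.1] 1969
box [565.5  77.7  92.6] 1515
box [566.3  79.4  92.5] 3511
```

```bash
cat > b.py <<'E'
from fit import *
for n in("top","side"):
    p=camera(n); m=outline_of(p,"box")[0]["mask"]|outline_of(p,"tray")[0]["mask"]
    m=cv2.GaussianBlur(cv2.morphologyEx(m.astype(np.uint8),3,np.ones((7,7))).astype(np.float32),(0,0),1)
    f=lambda q:((cv2.GaussianBlur(np.maximum(sil(p,"box",q),sil(p,"tray",(575,-16,92.5),5)),(0,0),1)-m)**2).sum()
    q0=np.array([567,79,92.5]); r=minimize(f,q0,method="Nelder-Mead",options=dict(initial_simplex=np.vstack([q0,q0+[8,0,0],q0+[0,8,0],q0+[0,0,3]])))
    print(n,r.x.round(1),r.fun)
    q=r.x
    im=cv2.resize(p["image"][:,:,::-1],None,fx=4,fy=4)
    for nm,qq,z in(("box",q,0),("tray",(574.9,-15.8,92.7),5),("stick",(500.3,-263.5,90),0)):
        s=sil(p,nm,qq,z); c=cv2.findContours((cv2.resize(s,None,fx=4,fy=4)>.5).astype(np.uint8),0,2)[0]; cv2.drawContours(im,c,-1,(0,255,0),1)
    cv2.imwrite(f"pics/o{n}.png",im[740:1060,740:1540] if n=="top" else im[580:1180,880:1680])
E
python3 b.py
```

```text
top [568.7  79.9  93. ] 22.332130432128906
side [566.8  77.8  93.1] 20.915023803710938
```

View pics/otop.png

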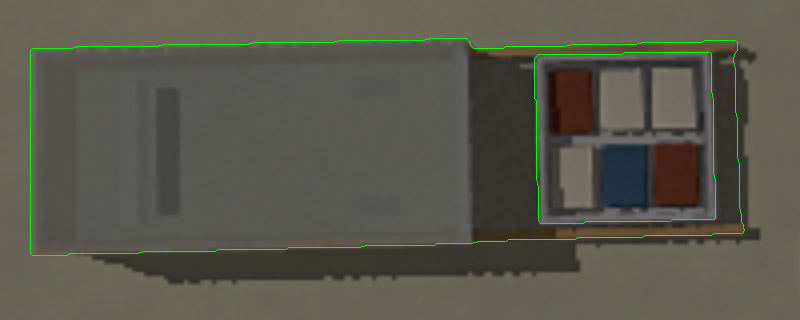

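Emit:
step_arm --increments '[{"grip": 1,"x": 0,"y": 0,"z": 0,"twist": 1.4},{"grip": 1,"x": 0,"y": 0,"z": 0,"twist": 1.4},{"grip": 1,"x": 0,"y": 0,"z": 0,"twist": 1.4},{"grip": 1,"x": 0,"y": 0,"z": 0,"twist": 1.4},{"grip": 1,"x": 0,"y": 0,"z": 0,"twist": 1.4},{"grip": 1,"x": 0,"y": 0,"z": 0,"twist": 1.4},{"grip": 1,"x": 0,"y": 0,"z": 0,"twist": 1.4},{"grip": 1,"x": 0,"y": 0,"z": 0,"twist": 1.526}]'

```text
time: 4.0
ee_pos: [234.6, 579.3, 241.5]
tool_rot: [[-0.004, 1.0, -0.0], [1.0, 0.004, -0.0], [-0.0, -0.0, -1.0]]
contact_force: [0.1, -0.2, 0.5]
finger_gap: 86.9
grasp_force: 0.0
```

Emit:
step_arm --increments '[{"grip": 1,"x": -0.038,"y": 0.011,"z": 0,"twist": 0},{"grip": 1,"x": -0.038,"y": 0.011,"z": 0,"twist": 0},{"grip": 1,"x": -0.038,"y": 0.011,"z": 0,"twist": 0},{"grip": 1,"x": -0.038,"y": 0.011,"z": 0,"twist": 0},{"grip": 1,"x": -0.038,"y": 0.011,"z": 0,"twist": 0},{"grip": 1,"x": -0.038,"y": 0.011,"z": 0,"twist": 0},{"grip": 1,"x": -0.038,"y": 0.011,"z": 0,"twist": 0},{"grip": 1,"x": -0.038,"y": 0.011,"z": 0,"twist": 0}]'

```text
time: 4.8
ee_pos: [325.7, 274.8, 241.8]
tool_rot: [[-0.01, 1.0, 0.001], [1.0, 0.01, 0.0], [0.0, 0.001, -1.0]]
contact_force: [0.8, -0.1, -0.5]
finger_gap: 86.8
grasp_force: 0.0
```

Emit:
step_arm --increments '[{"grip": 1,"x": -0.038,"y": 0.011,"z": 0,"twist": 0},{"grip": 1,"x": -0.038,"y": 0.011,"z": 0,"twist": 0},{"grip": 1,"x": -0.038,"y": 0.011,"z": 0,"twist": 0},{"grip": 1,"x": -0.038,"y": 0.011,"z": 0,"twist": 0},{"grip": 1,"x": -0.038,"y": 0.011,"z": 0,"twist": 0},{"grip": 1,"x": -0.038,"y": 0.011,"z": 0,"twist": 0},{"grip": 1,"x": -0.038,"y": 0.011,"z": 0,"twist": 0},{"grip": 1,"x": -0.038,"y": 0.011,"z": 0,"twist": 0}]'

```text
time: 5.6
ee_pos: [416.8, -28.7, 241.9]
tool_rot: [[-0.009, 1.0, 0.001], [1.0, 0.009, -0.0], [-0.0, 0.001, -1.0]]
contact_force: [0.5, 0.4, 1.1]
finger_gap: 87.2
grasp_force: 0.0
```

Emit:
step_arm --increments '[{"grip": 1,"x": -0.038,"y": 0.011,"z": 0.01,"twist": 0},{"grip": 1,"x": -0.038,"y": 0.011,"z": 0.01,"twist": 0},{"grip": 1,"x": -0.038,"y": 0.011,"z": 0.02,"twist": 0},{"grip": 1,"x": -0.038,"y": 0.011,"z": 0.02,"twist": 0},{"grip": 1,"x": -0.038,"y": 0.011,"z": 0.02,"twist": 0},{"grip": 1,"x": -0.038,"y": 0.011,"z": 0.02,"twist": 0},{"grip": 1,"x": -0.038,"y": 0.011,"z": 0.02,"twist": 0},{"grip": 1,"x": -0.038,"y": 0.011,"z": 0.01,"twist": 0}]'

```text
time: 6.4
ee_pos: [506.8, -331.0, 109.2]
tool_rot: [[-0.01, 1.0, -0.002], [1.0, 0.01, 0.002], [0.002, -0.002, -1.0]]
contact_force: [1.1, 0.2, 0.2]
finger_gap: 86.8
grasp_force: 0.0
```

Emit:
step_arm --increments '[{"grip": 1,"x": 0,"y": 0,"z": 0,"twist": 0},{"grip": 1,"x": 0,"y": 0,"z": 0,"twist": 0}]'

```text
time: 6.6
ee_pos: [507.0, -330.5, 110.6]
tool_rot: [[-0.008, 1.0, -0.001], [1.0, 0.008, 0.001], [0.001, -0.001, -1.0]]
contact_force: [-0.5, 0.5, 0.6]
finger_gap: 86.8
grasp_force: 0.0
```

Emit:
step_arm --increments '[{"grip": 1,"x": -0.0035,"y": -0.007,"z": 0.02,"twist": 0},{"grip": 1,"x": 0,"y": 0,"z": 0.02,"twist": 0},{"grip": 1,"x": 0,"y": 0,"z": 0.02,"twist": 0},{"grip": 1,"x": 0,"y": 0,"z": 0.015,"twist": 0},{"grip": 1,"x": 0,"y": 0,"z": 0.008,"twist": 0},{"grip": 1,"x": 0,"y": 0,"z": 0.004,"twist": 0},{"grip": 1,"x": 0,"y": 0,"z": 0,"twist": 0},{"grip": 1,"x": 0,"y": 0,"z": 0,"twist": 0}]'

```text
time: 7.4
ee_pos: [501.1, -334.0, 25.5]
tool_rot: [[-0.01, 1.0, 0.001], [1.0, 0.01, -0.001], [-0.001, 0.001, -1.0]]
contact_force: [0.1, 0.0, 0.4]
finger_gap: 87.1
grasp_force: 0.0
```

Emit:
step_arm --increments '[{"grip": 1,"x": 0,"y": -0.001,"z": 0.0025,"twist": 0},{"grip": 1,"x": 0,"y": 0,"z": 0.001,"twist": 0},{"grip": 0.0,"x": 0,"y": 0,"z": 0,"twist": 0},{"grip": -0.3,"x": 0,"y": 0,"z": 0,"twist": 0},{"grip": -0.6,"x": 0,"y": 0,"z": 0,"twist": 0},{"grip": -1,"x": 0,"y": 0,"z": 0,"twist": 0},{"grip": -1,"x": 0,"y": 0,"z": 0,"twist": 0},{"grip": -1,"x": 0,"y": 0,"z": 0,"twist": 0}]'

```text
time: 8.2
ee_pos: [499.5, -333.7, 21.1]
tool_rot: [[-0.01, 1.0, 0.0], [1.0, 0.01, -0.0], [-0.0, 0.0, -1.0]]
contact_force: [-0.5, 0.6, 0.7]
finger_gap: 47.2
grasp_force: 0.0
```

Emit:
step_arm --increments '[{"grip": -1,"x": 0,"y": 0,"z": 0,"twist": 0},{"grip": -1,"x": 0,"y": 0,"z": 0,"twist": 0},{"grip": -1,"x": 0,"y": 0,"z": 0,"twist": 0},{"grip": -1,"x": 0,"y": 0,"z": 0,"twist": 0}]'

```text
time: 8.6
ee_pos: [499.5, -333.7, 21.0]
tool_rot: [[-0.01, 1.0, 0.0], [1.0, 0.01, -0.0], [-0.0, 0.0, -1.0]]
contact_force: [0.3, 0.2, -0.7]
finger_gap: 23.5
grasp_force: 30.0
```

Emit:
step_arm --increments '[{"grip": -1,"x": 0,"y": 0,"z": -0.005,"twist": 0},{"grip": -1,"x": 0,"y": 0,"z": -0.01,"twist": 0},{"grip": -1,"x": 0,"y": 0.015,"z": 0,"twist": 0},{"grip": -1,"x": 0,"y": 0.025,"z": 0,"twist": 0},{"grip": -1,"x": 0,"y": 0.025,"z": 0,"twist": 0},{"grip": -1,"x": 0,"y": 0.018,"z": 0,"twist": 0},{"grip": -1,"x": 0,"y": 0.008,"z": 0,"twist": -0.21},{"grip": -1,"x": 0,"y": 0,"z": 0,"twist": -0.21}]'

```text
time: 9.4
ee_pos: [591.3, -332.8, 36.6]
tool_rot: [[-0.057, 0.998, 0.001], [0.998, 0.057, -0.001], [-0.001, 0.001, -1.0]]
contact_force: [-0.7, -0.9, -1.5]
finger_gap: 23.9
grasp_force: 30.0
```

Emit:
step_arm --increments '[{"grip": -1,"x": 0,"y": 0,"z": 0,"twist": 0},{"grip": -1,"x": 0,"y": 0,"z": 0,"twist": 0}]'

```text
time: 9.6
ee_pos: [589.5, -332.8, 35.9]
tool_rot: [[-0.053, 0.999, -0.001], [0.999, 0.053, 0.0], [0.001, -0.001, -1.0]]
contact_force: [-0.0, 0.4, -1.7]
finger_gap: 23.4
grasp_force: 30.0
```

```bash
cat > c.py <<'E'
from fit import *
import sys
s=state();print(s["time"],s["ee_pos"].round(1),s["tool_rot"].round(4).tolist(),s["contact_force"].round(2),s["ft_torque"].round(3))
P=s["ee_pos"];a=np.arctan2(s["tool_rot"][1,0],s["tool_rot"][0,0]);print("yaw",np.degrees(a))
q=(P[0]+70*np.cos(a),P[1]+70*np.sin(a),np.degrees(a)); z=P[2]-21
for n in("top","side"):
    p=camera(n); im=cv2.resize(p["image"][:,:,::-1],None,fx=3,fy=3)
    for nm,qq,zz in(("stick",q,z),):
        c=cv2.findContours((cv2.resize(sil(p,nm,qq,zz),None,fx=3,fy=3)>.5).astype(np.uint8),0,2)[0]; cv2.drawContours(im,c,-1,(0,255,0),1)
    cv2.imwrite(f"pics/{sys.argv[1]}{n}.png",im[520:920,820:1620] if n=="top" else im[560:1160,700:1500])
E
python3 c.py d
```

```text
9.6 [ 589.5 -332.8   35.9] [[-0.0532, 0.9986, -0.001], [0.9986, 0.0532, 0.0005], [0.0005, -0.0009, -1.0]] [-0.04  0.43 -1.69] [-0.247  0.023 -0.02 ]
yaw 93.05101008254917
```

View pics/dside.png

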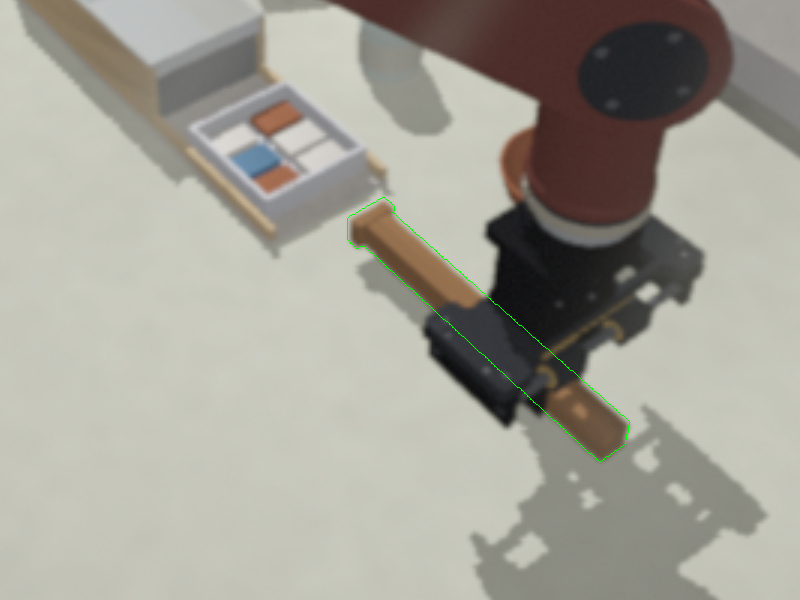

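View pics/dtop.png

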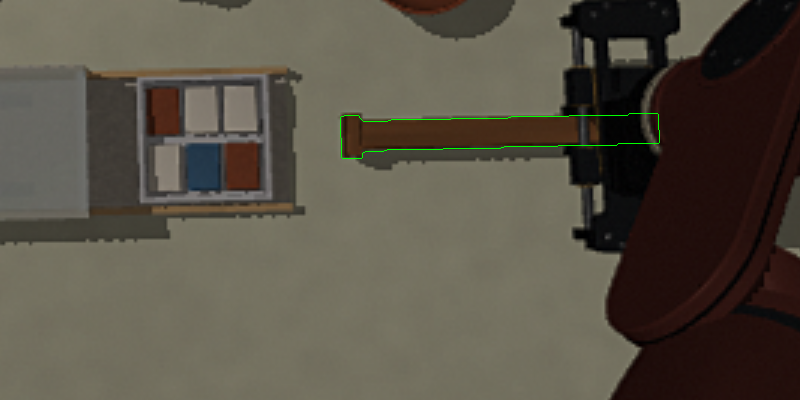

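The overlays match: the stick is held level and straight, with its head at about (368,222) in the side crop, in line with the tray. I'll lower it and approach.

Emit:
step_arm --increments '[{"grip": -1,"x": 0,"y": 0.001,"z": 0.004,"twist": 0},{"grip": -1,"x": 0,"y": 0,"z": 0.003,"twist": 0},{"grip": -1,"x": 0.004,"y": 0,"z": 0,"twist": 0},{"grip": -1,"x": 0.01,"y": 0,"z": 0,"twist": 0},{"grip": -1,"x": 0.01,"y": 0,"z": 0,"twist": 0},{"grip": -1,"x": 0.01,"y": 0,"z": 0,"twist": 0},{"grip": -1,"x": 0.008,"y": 0,"z": 0,"twist": 0},{"grip": -1,"x": 0.004,"y": 0,"z": 0,"twist": 0}]'

```text
time: 10.5
ee_pos: [589.1, -285.4, 29.1]
tool_rot: [[-0.055, 0.998, -0.0], [0.998, 0.055, 0.0], [0.0, -0.0, -1.0]]
contact_force: [0.2, 0.5, -1.2]
finger_gap: 23.6
grasp_force: 30.0
```

Emit:
step_arm --increments '[{"grip": -1,"x": 0.002,"y": 0,"z": 0,"twist": 0},{"grip": -1,"x": 0.002,"y": 0,"z": 0,"twist": 0},{"grip": -1,"x": 0.002,"y": 0,"z": 0,"twist": 0},{"grip": -1,"x": 0.002,"y": 0,"z": 0,"twist": 0},{"grip": -1,"x": 0.002,"y": 0,"z": 0,"twist": 0},{"grip": -1,"x": 0.002,"y": 0,"z": 0,"twist": 0},{"grip": -1,"x": 0.002,"y": 0,"z": 0,"twist": 0},{"grip": -1,"x": 0.002,"y": 0,"z": 0,"twist": 0}]'

```text
time: 11.3
ee_pos: [588.2, -270.7, 29.0]
tool_rot: [[-0.054, 0.999, -0.0], [0.999, 0.054, 0.0], [0.0, -0.0, -1.0]]
contact_force: [0.1, 0.6, -0.7]
finger_gap: 23.8
grasp_force: 30.0
```

Emit:
step_arm --increments '[{"grip": -1,"x": 0.002,"y": 0,"z": 0,"twist": 0},{"grip": -1,"x": 0.002,"y": 0,"z": 0,"twist": 0},{"grip": -1,"x": 0.002,"y": 0,"z": 0,"twist": 0},{"grip": -1,"x": 0.002,"y": 0,"z": 0,"twist": 0},{"grip": -1,"x": 0.002,"y": 0,"z": 0,"twist": 0},{"grip": -1,"x": 0.002,"y": 0,"z": 0,"twist": 0}]'

```text
time: 11.9
ee_pos: [587.6, -258.9, 29.1]
tool_rot: [[-0.054, 0.999, 0.0], [0.999, 0.054, -0.0], [-0.0, 0.0, -1.0]]
contact_force: [0.6, -4.0, -1.1]
finger_gap: 23.7
grasp_force: 30.0
```

Emit:
step_arm --increments '[{"grip": -1,"x": 0.003,"y": -0.0005,"z": 0,"twist": 0},{"grip": -1,"x": 0.003,"y": -0.0005,"z": 0,"twist": 0},{"grip": -1,"x": 0.003,"y": 0,"z": 0,"twist": 0},{"grip": -1,"x": 0.003,"y": 0,"z": 0,"twist": 0},{"grip": -1,"x": 0.003,"y": 0,"z": 0,"twist": 0},{"grip": -1,"x": 0.003,"y": 0,"z": 0,"twist": 0},{"grip": -1,"x": 0.003,"y": 0,"z": 0,"twist": 0},{"grip": -1,"x": 0.003,"y": 0,"z": 0,"twist": 0}]'

```text
time: 12.7
ee_pos: [585.2, -234.6, 29.0]
tool_rot: [[-0.054, 0.999, -0.0], [0.999, 0.054, 0.0], [0.0, -0.0, -1.0]]
contact_force: [-0.1, -4.5, -0.8]
finger_gap: 23.9
grasp_force: 30.0
```

Emit:
step_arm --increments '[{"grip": -1,"x": 0.003,"y": 0,"z": 0,"twist": 0},{"grip": -1,"x": 0.003,"y": 0,"z": 0,"twist": 0},{"grip": -1,"x": 0.003,"y": 0,"z": 0,"twist": 0},{"grip": -1,"x": 0.003,"y": 0,"z": 0,"twist": 0},{"grip": -1,"x": 0.003,"y": 0,"z": 0,"twist": 0},{"grip": -1,"x": 0.003,"y": 0,"z": 0,"twist": 0},{"grip": -1,"x": 0.003,"y": 0,"z": 0,"twist": 0},{"grip": -1,"x": 0.003,"y": 0,"z": 0,"twist": 0}]'

```text
time: 13.5
ee_pos: [584.0, -210.9, 29.1]
tool_rot: [[-0.054, 0.999, 0.0], [0.999, 0.054, -0.0], [-0.0, 0.0, -1.0]]
contact_force: [0.2, -5.2, -1.6]
finger_gap: 23.8
grasp_force: 30.0
```

Emit:
step_arm --increments '[{"grip": -1,"x": 0.003,"y": 0,"z": 0,"twist": 0},{"grip": -1,"x": 0.003,"y": 0,"z": 0,"twist": 0},{"grip": -1,"x": 0.003,"y": 0,"z": 0,"twist": 0},{"grip": -1,"x": 0.003,"y": 0,"z": 0,"twist": 0},{"grip": -1,"x": 0.003,"y": 0,"z": 0,"twist": 0},{"grip": -1,"x": 0.003,"y": 0,"z": 0,"twist": 0},{"grip": -1,"x": 0.003,"y": 0,"z": 0,"twist": 0},{"grip": -1,"x": 0.003,"y": 0,"z": 0,"twist": 0}]'

```text
time: 14.3
ee_pos: [582.6, -187.0, 29.1]
tool_rot: [[-0.054, 0.999, 0.0], [0.999, 0.054, -0.0], [-0.0, 0.0, -1.0]]
contact_force: [-0.4, -5.5, -1.1]
finger_gap: 23.9
grasp_force: 30.0
```

Emit:
step_arm --increments '[{"grip": -1,"x": 0.003,"y": 0,"z": 0,"twist": 0},{"grip": -1,"x": 0.003,"y": 0,"z": 0,"twist": 0},{"grip": -1,"x": 0.003,"y": 0,"z": 0,"twist": 0},{"grip": -1,"x": 0.003,"y": 0,"z": 0,"twist": 0},{"grip": -1,"x": 0.003,"y": 0,"z": 0,"twist": 0},{"grip": -1,"x": 0.003,"y": 0,"z": 0,"twist": 0},{"grip": -1,"x": 0.003,"y": 0,"z": 0,"twist": 0},{"grip": -1,"x": 0.003,"y": 0,"z": 0,"twist": 0}]'

```text
time: 15.1
ee_pos: [581.3, -163.0, 29.1]
tool_rot: [[-0.054, 0.999, -0.0], [0.999, 0.054, -0.0], [-0.0, -0.0, -1.0]]
contact_force: [0.2, -5.4, -0.9]
finger_gap: 24.0
grasp_force: 30.0
```

Emit:
step_arm --increments '[{"grip": -1,"x": 0.003,"y": 0,"z": 0,"twist": 0},{"grip": -1,"x": 0.003,"y": 0,"z": 0,"twist": 0},{"grip": -1,"x": 0.003,"y": 0,"z": 0,"twist": 0},{"grip": -1,"x": 0.003,"y": 0,"z": 0,"twist": 0},{"grip": -1,"x": 0.003,"y": 0,"z": 0,"twist": 0},{"grip": -1,"x": 0.003,"y": 0,"z": 0,"twist": 0},{"grip": -1,"x": 0.003,"y": 0,"z": 0,"twist": 0},{"grip": -1,"x": 0.003,"y": 0,"z": 0,"twist": 0}]'

```text
time: 15.9
ee_pos: [579.9, -138.9, 29.0]
tool_rot: [[-0.054, 0.999, -0.0], [0.999, 0.054, -0.0], [-0.0, -0.0, -1.0]]
contact_force: [-0.6, -4.6, -1.4]
finger_gap: 23.7
grasp_force: 30.0
```

Emit:
step_arm --increments '[{"grip": -1,"x": 0.003,"y": 0,"z": 0,"twist": 0},{"grip": -1,"x": 0.003,"y": 0,"z": 0,"twist": 0},{"grip": -1,"x": 0.003,"y": 0,"z": 0,"twist": 0},{"grip": -1,"x": 0.003,"y": 0,"z": 0,"twist": 0},{"grip": -1,"x": 0.003,"y": 0,"z": 0,"twist": 0},{"grip": -1,"x": 0.003,"y": 0,"z": 0,"twist": 0},{"grip": -1,"x": 0.003,"y": 0,"z": 0,"twist": 0},{"grip": -1,"x": 0.003,"y": 0,"z": 0,"twist": 0}]'

```text
time: 16.7
ee_pos: [578.6, -115.0, 29.0]
tool_rot: [[-0.054, 0.999, -0.0], [0.999, 0.054, -0.0], [-0.0, -0.0, -1.0]]
contact_force: [0.0, -5.4, -1.4]
finger_gap: 24.0
grasp_force: 30.0
```

Emit:
step_arm --increments '[{"grip": -1,"x": 0.003,"y": 0,"z": 0,"twist": 0},{"grip": -1,"x": 0.003,"y": 0,"z": 0,"twist": 0},{"grip": -1,"x": 0.003,"y": 0,"z": 0,"twist": 0},{"grip": -1,"x": 0.003,"y": 0,"z": 0,"twist": 0},{"grip": -1,"x": 0.003,"y": 0,"z": 0,"twist": 0},{"grip": -1,"x": 0.003,"y": 0,"z": 0,"twist": 0},{"grip": -1,"x": 0.003,"y": 0,"z": 0,"twist": 0},{"grip": -1,"x": 0.003,"y": 0,"z": 0,"twist": 0}]'

```text
time: 17.5
ee_pos: [577.2, -91.0, 29.0]
tool_rot: [[-0.054, 0.999, -0.001], [0.999, 0.054, -0.0], [-0.0, -0.001, -1.0]]
contact_force: [0.1, -4.7, -1.2]
finger_gap: 23.5
grasp_force: 30.0
```

Emit:
step_arm --increments '[{"grip": -1,"x": 0.0015,"y": 0,"z": 0,"twist": 0},{"grip": -1,"x": 0.001,"y": 0,"z": 0,"twist": 0},{"grip": -1,"x": 0.001,"y": 0,"z": 0,"twist": 0},{"grip": -1,"x": 0.001,"y": 0,"z": 0,"twist": 0}]'

```text
time: 17.9
ee_pos: [577.0, -86.7, 29.0]
tool_rot: [[-0.054, 0.999, -0.0], [0.999, 0.054, -0.0], [-0.0, -0.0, -1.0]]
contact_force: [0.6, -4.7, -1.6]
finger_gap: 24.0
grasp_force: 30.0
```

Emit:
step_arm --increments '[{"grip": -1,"x": 0.001,"y": 0,"z": 0,"twist": 0},{"grip": -1,"x": 0.001,"y": 0,"z": 0,"twist": 0},{"grip": -1,"x": 0.001,"y": 0,"z": 0,"twist": 0},{"grip": -1,"x": 0.001,"y": 0,"z": 0,"twist": 0},{"grip": -1,"x": 0.001,"y": 0,"z": 0,"twist": 0}]'

```text
time: 18.4
ee_pos: [576.7, -81.6, 29.0]
tool_rot: [[-0.054, 0.999, -0.001], [0.999, 0.054, -0.0], [-0.0, -0.001, -1.0]]
contact_force: [0.2, -5.2, -0.3]
finger_gap: 23.6
grasp_force: 30.0
```

Emit:
step_arm --increments '[{"grip": -1,"x": 0.001,"y": 0,"z": 0,"twist": 0},{"grip": -1,"x": 0.001,"y": 0,"z": 0,"twist": 0},{"grip": -1,"x": 0.001,"y": 0,"z": 0,"twist": 0},{"grip": -1,"x": 0.001,"y": 0,"z": 0,"twist": 0},{"grip": -1,"x": 0.001,"y": 0,"z": 0,"twist": 0}]'

```text
time: 18.9
ee_pos: [576.5, -76.8, 29.0]
tool_rot: [[-0.054, 0.999, -0.0], [0.999, 0.054, -0.0], [-0.0, -0.0, -1.0]]
contact_force: [0.8, -5.9, -1.5]
finger_gap: 23.4
grasp_force: 30.0
```

Emit:
step_arm --increments '[{"grip": -1,"x": 0.001,"y": 0,"z": 0,"twist": 0},{"grip": -1,"x": 0.001,"y": 0,"z": 0,"twist": 0},{"grip": -1,"x": 0.001,"y": 0,"z": 0,"twist": 0},{"grip": -1,"x": 0.001,"y": 0,"z": 0,"twist": 0},{"grip": -1,"x": 0.001,"y": 0,"z": 0,"twist": 0}]'

```text
time: 19.4
ee_pos: [576.1, -71.7, 28.9]
tool_rot: [[-0.054, 0.999, -0.001], [0.999, 0.054, -0.0], [-0.0, -0.001, -1.0]]
contact_force: [0.4, -5.0, -1.2]
finger_gap: 23.6
grasp_force: 30.0
```

Emit:
step_arm --increments '[{"grip": -1,"x": 0.001,"y": 0,"z": 0,"twist": 0},{"grip": -1,"x": 0.001,"y": 0,"z": 0,"twist": 0},{"grip": -1,"x": 0.001,"y": 0,"z": 0,"twist": 0},{"grip": -1,"x": 0.001,"y": 0,"z": 0,"twist": 0},{"grip": -1,"x": 0.001,"y": 0,"z": 0,"twist": 0}]'

```text
time: 19.9
ee_pos: [575.9, -66.7, 28.9]
tool_rot: [[-0.054, 0.999, -0.001], [0.999, 0.054, -0.0], [-0.0, -0.001, -1.0]]
contact_force: [-0.4, -5.2, -1.6]
finger_gap: 23.8
grasp_force: 30.0
```

Emit:
step_arm --increments '[{"grip": -1,"x": 0.001,"y": 0,"z": 0,"twist": 0},{"grip": -1,"x": 0.001,"y": 0,"z": 0,"twist": 0},{"grip": -1,"x": 0.001,"y": 0,"z": 0,"twist": 0},{"grip": -1,"x": 0.001,"y": 0,"z": 0,"twist": 0},{"grip": -1,"x": 0.001,"y": 0,"z": 0,"twist": 0}]'

```text
time: 20.4
ee_pos: [575.6, -61.7, 28.9]
tool_rot: [[-0.054, 0.999, -0.001], [0.999, 0.054, -0.0], [-0.0, -0.001, -1.0]]
contact_force: [1.0, -5.3, -1.6]
finger_gap: 23.7
grasp_force: 30.0
```

Emit:
step_arm --increments '[{"grip": -1,"x": 0.001,"y": 0,"z": 0,"twist": 0},{"grip": -1,"x": 0.001,"y": 0,"z": 0,"twist": 0},{"grip": -1,"x": 0.001,"y": 0,"z": 0,"twist": 0},{"grip": -1,"x": 0.001,"y": 0,"z": 0,"twist": 0},{"grip": -1,"x": 0.001,"y": 0,"z": 0,"twist": 0}]'

```text
time: 20.9
ee_pos: [575.3, -56.7, 28.9]
tool_rot: [[-0.054, 0.999, -0.001], [0.999, 0.054, -0.0], [-0.0, -0.001, -1.0]]
contact_force: [-0.2, -5.5, -1.9]
finger_gap: 23.8
grasp_force: 30.0
```

Emit:
step_arm --increments '[{"grip": -1,"x": 0.001,"y": 0,"z": 0,"twist": 0},{"grip": -1,"x": 0.001,"y": 0,"z": 0,"twist": 0},{"grip": -1,"x": 0.001,"y": 0,"z": 0,"twist": 0},{"grip": -1,"x": 0.001,"y": 0,"z": 0,"twist": 0},{"grip": -1,"x": 0.001,"y": 0,"z": 0,"twist": 0}]'

```text
time: 21.4
ee_pos: [575.0, -51.7, 28.9]
tool_rot: [[-0.054, 0.999, -0.001], [0.999, 0.054, -0.0], [-0.0, -0.001, -1.0]]
contact_force: [0.9, -4.0, -1.9]
finger_gap: 23.6
grasp_force: 30.0
```

Emit:
step_arm --increments '[{"grip": -1,"x": 0.001,"y": 0,"z": 0,"twist": 0},{"grip": -1,"x": 0.001,"y": 0,"z": 0,"twist": 0},{"grip": -1,"x": 0.001,"y": 0,"z": 0,"twist": 0},{"grip": -1,"x": 0.001,"y": 0,"z": 0,"twist": 0},{"grip": -1,"x": 0.001,"y": 0,"z": 0,"twist": 0}]'

```text
time: 21.9
ee_pos: [574.7, -46.7, 28.9]
tool_rot: [[-0.054, 0.999, -0.001], [0.999, 0.054, -0.0], [-0.0, -0.001, -1.0]]
contact_force: [0.1, -6.1, -1.1]
finger_gap: 23.8
grasp_force: 30.0
```

Emit:
step_arm --increments '[{"grip": -1,"x": 0.001,"y": 0,"z": 0,"twist": 0},{"grip": -1,"x": 0.001,"y": 0,"z": 0,"twist": 0},{"grip": -1,"x": 0.001,"y": 0,"z": 0,"twist": 0}]'

```text
time: 22.2
ee_pos: [574.5, -43.7, 28.9]
tool_rot: [[-0.054, 0.999, -0.001], [0.999, 0.054, -0.0], [-0.0, -0.001, -1.0]]
contact_force: [-1.2, -5.7, -2.4]
finger_gap: 24.0
grasp_force: 30.0
```

Emit:
step_arm --increments '[{"grip": -1,"x": 0.001,"y": 0,"z": 0,"twist": 0},{"grip": -1,"x": 0.001,"y": 0,"z": 0,"twist": 0},{"grip": -1,"x": 0.001,"y": 0,"z": 0,"twist": 0},{"grip": -1,"x": 0.001,"y": 0,"z": 0,"twist": 0}]'

```text
time: 22.6
ee_pos: [574.5, -40.3, 29.0]
tool_rot: [[-0.054, 0.999, -0.0], [0.999, 0.054, -0.001], [-0.001, -0.0, -1.0]]
contact_force: [0.7, -8.2, -1.3]
finger_gap: 24.0
grasp_force: 30.0
```

Emit:
step_arm --increments '[{"grip": -1,"x": 0.001,"y": 0,"z": 0,"twist": 0},{"grip": -1,"x": 0.0005,"y": 0,"z": 0,"twist": 0},{"grip": -1,"x": 0,"y": 0,"z": 0,"twist": 0}]'

```text
time: 22.9
ee_pos: [574.7, -39.3, 29.2]
tool_rot: [[-0.054, 0.999, 0.0], [0.999, 0.054, -0.002], [-0.002, -0.0, -1.0]]
contact_force: [0.7, -10.2, -0.8]
finger_gap: 23.9
grasp_force: 30.0
```

Emit:
step_arm --increments '[{"grip": -1,"x": 0.001,"y": 0,"z": 0,"twist": 0},{"grip": -1,"x": 0.0005,"y": 0,"z": 0,"twist": 0},{"grip": -1,"x": 0,"y": 0,"z": 0,"twist": 0}]'

```text
time: 23.2
ee_pos: [574.7, -38.4, 29.3]
tool_rot: [[-0.054, 0.999, 0.0], [0.999, 0.054, -0.003], [-0.003, 0.0, -1.0]]
contact_force: [0.2, -10.9, -0.4]
finger_gap: 23.8
grasp_force: 30.0
```

Emit:
step_arm --increments '[{"grip": -1,"x": 0.001,"y": 0,"z": 0,"twist": 0},{"grip": -1,"x": 0.001,"y": 0,"z": 0,"twist": 0},{"grip": -1,"x": 0,"y": 0,"z": 0,"twist": 0}]'

```text
time: 23.5
ee_pos: [574.7, -37.1, 29.4]
tool_rot: [[-0.054, 0.999, 0.001], [0.999, 0.054, -0.004], [-0.004, 0.0, -1.0]]
contact_force: [1.1, -13.2, -0.9]
finger_gap: 23.7
grasp_force: 30.0
```

```bash
python3 -c "
from station import state
s=state();print(s['ee_pos'],s['contact_force'])"
```

```text
[574.71855078 -37.05773023  29.40303753] [  1.07453238 -13.22582916  -0.85698119]
```

13 N on the buffer, which should be enough for the catch. I'll ease back and check by feel that the tray stays put.

Emit:
step_arm --increments '[{"grip": -1,"x": -0.001,"y": 0,"z": 0,"twist": 0},{"grip": -1,"x": -0.001,"y": 0,"z": 0,"twist": 0},{"grip": -1,"x": -0.001,"y": 0,"z": 0,"twist": 0}]'

```text
time: 23.8
ee_pos: [574.2, -37.5, 28.9]
tool_rot: [[-0.053, 0.999, -0.001], [0.999, 0.053, 0.001], [0.001, -0.001, -1.0]]
contact_force: [0.8, -1.8, -1.0]
finger_gap: 23.9
grasp_force: 30.0
```

Emit:
step_arm --increments '[{"grip": -1,"x": -0.001,"y": 0,"z": 0,"twist": 0},{"grip": -1,"x": -0.001,"y": 0,"z": 0,"twist": 0}]'

```text
time: 24.0
ee_pos: [574.3, -39.0, 28.7]
tool_rot: [[-0.054, 0.999, -0.001], [0.999, 0.054, 0.001], [0.001, -0.001, -1.0]]
contact_force: [-0.7, -0.1, -2.6]
finger_gap: 23.9
grasp_force: 30.0
```

Emit:
step_arm --increments '[{"grip": -1,"x": -0.001,"y": 0,"z": 0,"twist": 0},{"grip": -1,"x": -0.001,"y": 0,"z": 0,"twist": 0}]'

```text
time: 24.2
ee_pos: [574.4, -41.0, 28.6]
tool_rot: [[-0.054, 0.999, -0.001], [0.999, 0.054, 0.001], [0.001, -0.001, -1.0]]
contact_force: [0.1, 2.1, -3.7]
finger_gap: 23.7
grasp_force: 30.0
```

```bash
cat > t.py <<'E'
from fit import *
p=camera("top")
for a in outline_of(p,"tray")[:2]: print(a["conf"],a["bbox"])
for a in spot_point(p,"tray")[:1]: print(a["conf"],onz(p,a["xy"],5))
cv2.imwrite("pics/t1.png",cv2.resize(p["image"][180:270,170:390,::-1],None,fx=3.6,fy=3.6,interpolation=2))
E
python3 t.py
```

```text
(no output)
```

View pics/t1.png

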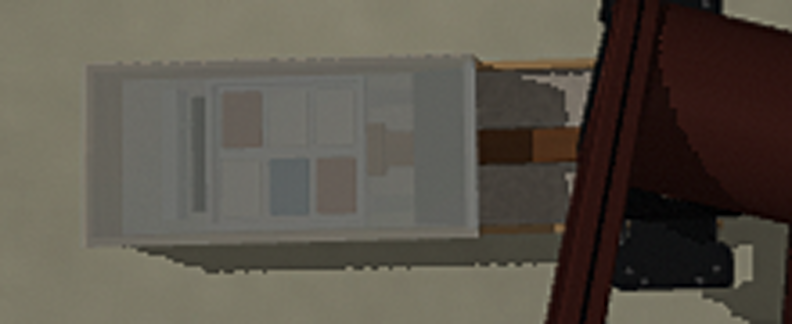

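The top view shows the tray fully inside, its front against the buffer bar at about column 205 and its rear at about 364. The stick head is just behind it. I'll draw the stick out, slowly at first.

Emit:
step_arm --increments '[{"grip": -1,"x": -0.002,"y": 0,"z": 0,"twist": 0},{"grip": -1,"x": -0.002,"y": 0,"z": 0,"twist": 0},{"grip": -1,"x": -0.002,"y": 0,"z": 0,"twist": 0},{"grip": -1,"x": -0.002,"y": 0,"z": 0,"twist": 0}]'

```text
time: 24.75
ee_pos: [575.2, -49.9, 29.0]
tool_rot: [[-0.054, 0.999, -0.0], [0.999, 0.054, 0.0], [0.0, -0.0, -1.0]]
contact_force: [-0.4, 1.1, -2.7]
finger_gap: 24.0
grasp_force: 30.0
```

```bash
sed -i 's/t1.png/t2.png/' t.py; python3 t.py
```

```text
0.69 [309.9, 136.1, 334.8, 171.1]
0.43 [190.8, 196.2, 342.5, 250.3]
```

View pics/t2.png

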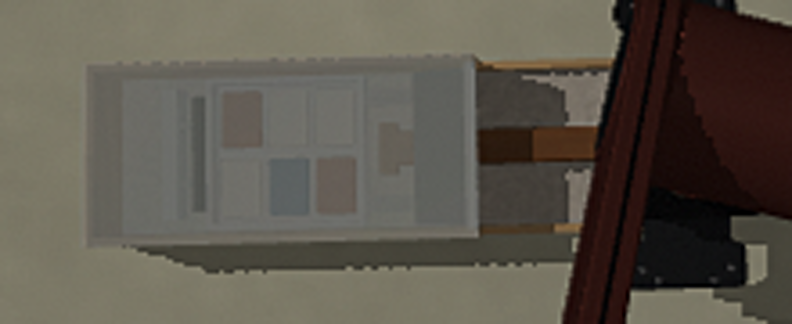

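The head has moved back to about column 380, and the tray rear hasn't moved from about 364. It's latched, so I'll draw the stick right out.

Emit:
step_arm --increments '[{"grip": -1,"x": -0.004,"y": 0,"z": 0,"twist": 0},{"grip": -1,"x": -0.007,"y": 0,"z": 0,"twist": 0},{"grip": -1,"x": -0.01,"y": 0,"z": 0,"twist": 0},{"grip": -1,"x": -0.01,"y": 0,"z": 0,"twist": 0},{"grip": -1,"x": -0.01,"y": 0,"z": 0,"twist": 0},{"grip": -1,"x": -0.01,"y": 0,"z": 0,"twist": 0},{"grip": -1,"x": -0.01,"y": 0,"z": 0,"twist": 0},{"grip": -1,"x": -0.01,"y": 0,"z": 0,"twist": 0}]'

```text
time: 25.7
ee_pos: [579.3, -121.8, 29.2]
tool_rot: [[-0.053, 0.999, 0.0], [0.999, 0.053, -0.0], [-0.0, 0.0, -1.0]]
contact_force: [0.3, -0.3, -1.4]
finger_gap: 23.8
grasp_force: 30.0
```

Emit:
step_arm --increments '[{"grip": -1,"x": -0.015,"y": 0,"z": 0,"twist": 0},{"grip": -1,"x": -0.02,"y": 0,"z": 0,"twist": 0},{"grip": -1,"x": -0.03,"y": 0,"z": 0,"twist": 0},{"grip": -1,"x": -0.03,"y": 0,"z": 0,"twist": 0},{"grip": -1,"x": -0.03,"y": 0,"z": 0,"twist": 0},{"grip": -1,"x": -0.03,"y": 0,"z": 0,"twist": 0},{"grip": -1,"x": -0.03,"y": 0,"z": 0,"twist": 0},{"grip": -1,"x": -0.028,"y": 0,"z": 0,"twist": 0}]'

```text
time: 26.5
ee_pos: [590.3, -335.6, 29.1]
tool_rot: [[-0.053, 0.999, 0.0], [0.999, 0.053, -0.0], [-0.0, 0.0, -1.0]]
contact_force: [0.0, 1.1, -1.4]
finger_gap: 23.7
grasp_force: 30.0
```

Emit:
step_arm --increments '[{"grip": -1,"x": 0,"y": -0.01,"z": 0,"twist": 0},{"grip": -1,"x": 0,"y": -0.02,"z": 0,"twist": 0},{"grip": -1,"x": 0,"y": -0.025,"z": 0,"twist": 0},{"grip": -1,"x": 0,"y": -0.02,"z": 0,"twist": 0},{"grip": -1,"x": 0,"y": -0.01,"z": 0,"twist": 0},{"grip": -1,"x": 0,"y": 0,"z": 0,"twist": 0},{"grip": -1,"x": 0,"y": 0,"z": 0,"twist": 0}]'

```text
time: 27.2
ee_pos: [506.3, -338.1, 29.5]
tool_rot: [[-0.053, 0.999, 0.001], [0.999, 0.053, -0.0], [-0.001, 0.001, -1.0]]
contact_force: [0.5, 0.4, -1.1]
finger_gap: 23.7
grasp_force: 30.0
```

Emit:
step_arm --increments '[{"grip": -1,"x": 0,"y": 0,"z": 0.003,"twist": 0},{"grip": -1,"x": 0,"y": 0,"z": 0.002,"twist": 0},{"grip": -1,"x": 0,"y": 0,"z": 0.0015,"twist": 0},{"grip": -1,"x": 0,"y": 0,"z": 0.001,"twist": 0},{"grip": -1,"x": 0,"y": 0,"z": 0,"twist": 0},{"grip": -1,"x": 0,"y": 0,"z": 0,"twist": 0}]'

```text
time: 27.8
ee_pos: [505.9, -337.8, 21.7]
tool_rot: [[-0.054, 0.999, 0.0], [0.999, 0.054, 0.0], [0.0, 0.0, -1.0]]
contact_force: [0.8, -0.5, 1.1]
finger_gap: 23.8
grasp_force: 30.0
```

Touching lightly. Releasing and lifting clear.

Emit:
step_arm --increments '[{"grip": -1,"x": 0,"y": 0,"z": 0.0005,"twist": 0},{"grip": -0.3,"x": 0,"y": 0,"z": 0,"twist": 0},{"grip": 0,"x": 0,"y": 0,"z": 0,"twist": 0},{"grip": 0.5,"x": 0,"y": 0,"z": 0,"twist": 0},{"grip": 0.7,"x": 0,"y": 0,"z": 0,"twist": 0},{"grip": 0.7,"x": 0,"y": 0,"z": 0,"twist": 0},{"grip": 0.7,"x": 0,"y": 0,"z": 0,"twist": 0},{"grip": 0.7,"x": 0,"y": 0,"z": 0,"twist": 0}]'

```text
time: 28.6
ee_pos: [505.7, -337.9, 21.1]
tool_rot: [[-0.054, 0.999, 0.0], [0.999, 0.054, -0.0], [-0.0, 0.0, -1.0]]
contact_force: [0.2, 0.4, 0.0]
finger_gap: 69.3
grasp_force: 0.0
```

Emit:
step_arm --increments '[{"grip": 0.7,"x": 0,"y": 0,"z": -0.005,"twist": 0},{"grip": 0.7,"x": 0,"y": 0,"z": -0.015,"twist": 0},{"grip": 0.7,"x": 0,"y": 0,"z": -0.03,"twist": 0},{"grip": 0.7,"x": 0,"y": 0,"z": -0.03,"twist": 0},{"grip": 0.7,"x": -0.02,"y": 0,"z": -0.03,"twist": 0},{"grip": 0.7,"x": -0.03,"y": 0,"z": -0.03,"twist": 0},{"grip": 0.7,"x": -0.03,"y": 0,"z": -0.02,"twist": 0},{"grip": 0.7,"x": -0.03,"y": 0,"z": 0,"twist": 0}]'

```text
time: 29.4
ee_pos: [513.5, -450.6, 188.1]
tool_rot: [[-0.054, 0.999, 0.006], [0.999, 0.054, -0.007], [-0.007, 0.006, -1.0]]
contact_force: [0.9, -0.0, 0.5]
finger_gap: 73.6
grasp_force: 0.0
```

Emit:
step_arm --increments '[{"grip": 0.7,"x": -0.03,"y": 0,"z": 0,"twist": 0},{"grip": 0.7,"x": 0,"y": 0,"z": 0,"twist": 0},{"grip": 0.7,"x": 0,"y": 0,"z": 0,"twist": 0}]'

```text
time: 29.7
ee_pos: [513.0, -477.9, 181.8]
tool_rot: [[-0.053, 0.999, 0.0], [0.999, 0.053, 0.0], [0.0, 0.0, -1.0]]
contact_force: [-0.1, 0.6, -0.3]
finger_gap: 74.2
grasp_force: 0.0
```

```bash
cat > e.py <<'E'
from fit import *
T,S=camera("top"),camera("side")
print(fit([T],"stick",(502,-268,93)),fit([S],"stick",(502,-268,93)))
a=cv2.resize(T["image"][120:290,180:500,::-1],(640,340),interpolation=2)
b=cv2.resize(S["image"][140:270,220:465,::-1],(490,260),interpolation=2)
b=cv2.copyMakeBorder(b,0,0,0,150,0); cv2.imwrite("pics/e.png",np.vstack([a,b]))
E
python3 e.py
```

```text
(array([ 503.1, -267.8,   92.8]), 11) (array([ 500.7, -269.1,   92.7]), 59)
```

View pics/e.png

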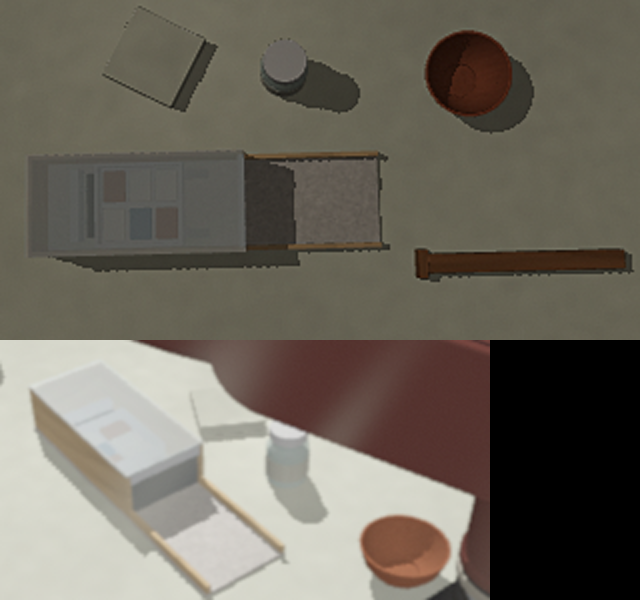

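The final picture shows the tray inside the box (top part, columns 97–180) and the grey flap shut in the mouth (side part, around (165,480)). The stick lies flat at columns 416–630, and the jar, bowl and slab haven't moved.

```bash
python3 -c "
from station import hand_in
print(hand_in())"
```

```text
the job is handed in; nothing more can be done
None
```

I pushed the tray fully home with the stick, peaking at about 13 N, and it stayed put when I backed off; I couldn't see the catch itself. The flap is shut, the stick lies flat, the jar, bowl and slab are untouched, and I handed the job in at about 30 s.

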